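Gauge the insert hole in a panel frame

ROBOT

A 7-joint arm with a two-finger parallel gripper is mounted at the origin on the work surface. World frame = base frame: x ahead of the robot, y to its left, z up, the work surface at z = 0. Lengths are in mm, angles in rad, forces in N, time in s.
With the tool pointing down it reaches from about 400 to 925 mm from the base axis. Payload 5.6 kg.
Tool frame: the origin (TCP) lies at the very end of the fingers, on their centre line; the grasp point (between the pads) lies 19 mm behind it (hold_point_z is the z of the grasp point in the tool frame, in mm); z points along the fingers, y is the direction in which the jaws open and shut (so a half turn about z gives the same grasp; the last joint's range is limited). The gripper opens to 85 mm and grips with 20 to 120 N. Pads are 22 mm wide; open, the fingers measure 114 mm over their backs; the gripper's body (76 mm by 85 mm) begins 54 mm behind the grasp point. The pads swing forward as they close: fully open they stand 13 mm farther back than shut.
Start: joints at [-1.178, 0.468, -0.012, 1.603, 0.006, 1.071, -0.056], TCP at [274.428, 589.235, 231.29] pointing down, gripper open.
Joint ranges: [-2.53, 2.53], [-0.31, 2.02], [-1.57, 1.55], [0.28, 2.44], [-1.29, 4.43], [0.15, 1.84], [-2.92, 2.92]. Speed limits (rad/s): [2.57, 2.57, 3.14, 3.14, 3.14, 3.14, 3.14].

INTERFACE

Orientations are given as a unit quaternion [x, y, z, w].
In Python, from cell import * gives the robot as it stands.
- The arm moves only by the tool step_arm, never from a script. Its argument "commands" is a list of rows, each a list of 7 numbers: the shift along the tool's x, y, z as a fraction of full scale, then the turn, a rotation vector about the tool's x, y, z as a fraction of full scale, then the closure, from 0 (fully open) to 1 (shut). In form: [[tx, ty, tz, wx, wy, wz, grip], ...]. A call has 1 to 10 rows; each row shifts and turns the commanded pose from where the row before left it, along the tool's axes as they then stand; what a row does not reach is not made up. Full scale, the value 1, is 0.04 m for a shift and 180 degrees for a turn. A row lasts 1/10 s, in which the tool goes at most 50 mm and 8.59 degrees, less where a joint would pass 70% of its speed; a pose out of reach is approached as far as the arm can. A call with a number of a shift or a turn outside -1 to 1 is refused whole. A call with a gripper value outside its range is refused whole. The fingers move at their own pace and stop on an object; the grip force is fixed at half the most. Time passes only in rows, so rows that do not move let the fingers close. It gives the time, the measured TCP pose, the force and the opening at its end, in the units of the state.
- get_state(): the state, without advancing time (a new reading comes with each control period).
- grab_frame(name): name is "scene" or "top" or "wrist"; returns a dict with "frame" (400x640x3 uint8, red, green, blue), "camera_matrix" (3x3 intrinsics, pixels), "R" (3x3) and "t" (3): a world point X has camera coordinates R X + t. Camera axes: x right, y down, z forward; pixel columns grow to the right and rows downward; lengths in mm; the calibration is good to about 2 mm. A picture is of the moment at which its call begins. There is no depth.
- finish_job(): hands the job in, once; it reports no verdict.
The state is a dict: "clock": time; "q": joint angles; "dq": joint speeds; "joint_torque": joint torques, N m; "eef_pos": TCP position; "ee_rot": TCP orientation; "wrist_force": force on the tool from outside, world axes, zero at the start; "wrist_torque": the same for the moment, N m; "gripper_width": opening from 0.0 (shut) to 1.0 (fully open).
Only numpy, scipy, OpenCV 4.12 (cv2) and the standard library are available. Lean on these libraries where they do the work, as an engineer would, in place of code of your own. Each camera call takes 0.05 s, during which the arm holds its last target.

TASK

Measure how deep the hole in the panel frame is with the depth gauge: stand the gauge on the rail with its beam lying flat along the rail and its rod over the hole, lower the rod until it bottoms out, and then press the lock lever fully down so that the reading is held. Leave the gauge standing there, and do not disturb the other things on the table.

Things in the scene. Friction and masses are not known exactly. Their poses are not given: they have to be found in the camera images.
- rod_handle (a point): Centre of the depth gauge's handle: a black upright square grip, 22 x 22 mm, 36 mm tall, flat-sided, on top of the gauge's rod. z up along the rod, x along the beam. The gauge (about 250 g) starts standing on the table, rod drawn up: this point is then 95 to 99 mm up. Lifting the handle lifts the whole gauge, the beam hanging on the rod by friction and by the rod's top stop.
- gauge_foot (a point): Centre of the underside of the gauge's steel beam, where the rod comes out. The beam is 160 x 26 mm and 12 mm thick, long side along x; on it stands a round guide sleeve 20 mm wide whose top is 34 mm above the underside. z points up the rod, +x to the end over which the lock lever lies.
- rod_tip (a point): Lower end of the gauge's rod, a plain round steel rod 8 mm in diameter with a slightly tapered tip. It is in line with gauge_foot and the handle, 94 mm below the handle's centre.
- depth_rod (a joint): How far the rod's tip projects below the beam's underside, in m: 0 is level, positive is out below, from -0.006 (top stop, tip drawn inside) to 0.040. The rod slides with about 2.5 N of friction and stays where it is put; it does not turn in the beam.
- lock_lever (a joint): Angle of the gauge's lock lever in rad: 0 lies flat along the beam (locked: its cam presses a brass shoe against the rod), up to 0.9 is raised (rod free). It starts between 0.6 and 0.8 and stays where it is left. Pushing its tip down takes about 3 to 5 N; it ends on its own stop at 0.
- lock_tip (a point): Top of the black pad (18 mm wide, 12 mm long) at the lock lever's free end. The lever turns on a level pin across the beam, 21 mm from the rod's axis towards +x of gauge_foot and 26 mm above the underside; the pad is 52 mm from the pin: lever down, it lies 73 mm from the rod's axis and 30 mm above the underside.
- hole_mouth (a point): Centre of the mouth of the blind hole (round, 14 mm wide), level with the rail's top, 45 mm up. The panel frame lies face down, fixed: a wooden frame 220 x 280 mm outside, 45 mm high, round a recessed plywood back. The hole is in the middle of the rail nearer to the robot, 45 mm wide, 280 mm long. z up, y along that rail, x across it towards the frame's middle.
- hole_floor (a point): Centre of the flat floor of the same hole, straight below hole_mouth; the hole is between 18 and 34 mm deep, different each time.
- tin: Blue paint tin, 86 mm wide, 95 mm tall; origin at the centre of its underside. A bystander.
- small_tin: Blue paint tin, 72 mm wide, 78 mm tall; origin at the centre of its underside. A bystander.
- brush_cup: Clear cup 80 mm wide, 100 mm tall, with brushes standing up to 180 mm; origin at the centre of its underside. A bystander.
- palette: Flat white dish 132 mm wide, 10 mm tall, with dabs of paint; origin at the centre of its underside. A bystander.
- glue: White glue bottle 52 mm wide, 145 mm tall; origin at the centre of its underside. A bystander.
- marker: Marker pen lying on the table, 110 mm long, 17 mm thick, along its x; origin at the middle of its underside. A bystander.
- flat_brush: Flat brush 117 mm long, 16 mm wide, lying in the frame's recess, along its x; origin near the middle of its underside. A bystander.
- insert: Brass threaded insert standing in the frame's recess, 18 mm wide, 19 mm tall; origin at the centre of its underside. A bystander.
There are look-alikes about, which are no part of the job. Of the things that look like the part that bears rod_handle, the middle-sized one is meant.

How it is judged (in metres and radians):
On the way:
1. With the lock lever still raised, the gauge stands flat on the rail and its rod has bottomed out in the hole (z of rod_tip in the frame of hole_floor below 0.002 m and horizontal distance between rod_tip and hole_floor below 0.005 m and z of gauge_foot in the frame of hole_mouth below 0.002 m and angle between gauge_foot's own z axis and vertical below 0.05 rad and value of joint lock_lever above 0.4 rad), for 0.2 s.
At the end, for the whole second after the job is handed in: The gauge stands on the rail, underside within 2 mm of the rail's top, upright within 0.04 rad, along the rail within 0.2 rad; its rod is in the hole, tip within 2 mm of the floor; the lock lever is below 0.1 rad; no bystander has moved more than 30 mm (z of rod_tip in the frame of hole_floor below 0.002 m and horizontal distance between rod_tip and hole_floor below 0.005 m and z of gauge_foot in the frame of hole_mouth below 0.002 m and angle between gauge_foot's own z axis and vertical below 0.04 rad and angle between the x axis of gauge_foot and the y axis of hole_mouth, either way round below 0.2 rad and value of joint lock_lever below 0.1 rad); the robot touches nothing.
It fails at once if another thing on the table is moved by more than 30 mm (distance of any of tin, small_tin, brush_cup, palette, glue, marker, flat_brush, insert from where it was at the start of the episode above 0.03 m).
It also fails if it takes over 45 s, if anything falls off the work surface, if the arm or the gripper's body presses on something with over 40 N, if the wrist force passes 120 N, or if a joint passes its speed limit or range.

## Working session

There is one attempt and no reset: what is moved stays moved. The work goes in short steps, Python scripts to look and compute and a tool call to move; the robot and the scene stay as the last step left them, time stands still between calls to the robot, and variables do not carry over. Pictures are saved under pics/ and viewed, and the job is handed in when it is done.

Besides the shell and the picture viewer there is one more tool, called after "Call:" in YAML: its name, and indented under it one key for each argument. step_arm: Moves the arm, as the interface text tells. Shift numbers are shares of 0.04 m and turn numbers shares of 180 degrees, none past 1 either way. Its arguments: {"type":"object","properties":{"commands":{"type":"array","items":{"type":"array","items":{"type":"number"}}}},"required":["commands"]}

```bash
mkdir -p pics; ls
cat > h.py <<'E'
from cell import *
import numpy as np, cv2
def save(n,name):
    f=grab_frame(n); cv2.imwrite(f'pics/{name}.png',f['frame'][:,:,::-1]); np.savez(f'pics/{name}.npz',K=f['camera_matrix'],R=f['R'],t=f['t'],im=f['frame']); return f
def load(name): return np.load(f'pics/{name}.npz')
def ray(f,u,v,z):
    K=np.array(f['K'] if 'K' in f else f['camera_matrix']);R=np.array(f['R']);t=np.array(f['t'])
    c=-R.T@t; d=R.T@np.linalg.inv(K)@np.array([u,v,1.]); return c+d*(z-c[2])/d[2]
def proj(f,X):
    K=np.array(f['K'] if 'K' in f else f['camera_matrix']);p=K@(np.array(f['R'])@np.array(X,float)+np.array(f['t']).ravel()); return p[:2]/p[2]
E
python3 - <<'E'
from h import *
for n in ['scene','top','wrist']: save(n,n+'0')
print(get_state())
E
```

```text
pics
{'clock': 0.15, 'q': array([-1.17802731,  0.46818014, -0.01157673,  1.60340961,  0.00598695,
        1.07140359, -0.05629238]), 'dq': array([-0.00028109, -0.00139445,  0.00032786, -0.00211331, -0.00057242,
       -0.0012763 , -0.00157352]), 'joint_torque': array([ 9.28048139e-04, -5.32796144e+01,  2.16076523e-02, -2.51552349e+01,
        1.14210817e-02,  5.55575985e-03,  9.69271596e-07]), 'eef_pos': array([274.25712389, 588.83534141, 230.55475068]), 'ee_rot': array([ 2.16207066e-01,  9.76347294e-01, -6.76454229e-04, -9.62193101e-05]), 'wrist_force': array([-0.89307193,  0.4555063 , -0.03537303]), 'wrist_torque': array([0.04252537, 0.02953465, 0.00954521]), 'gripper_width': 0.9995269391296009}
```

View pics/scene0.png

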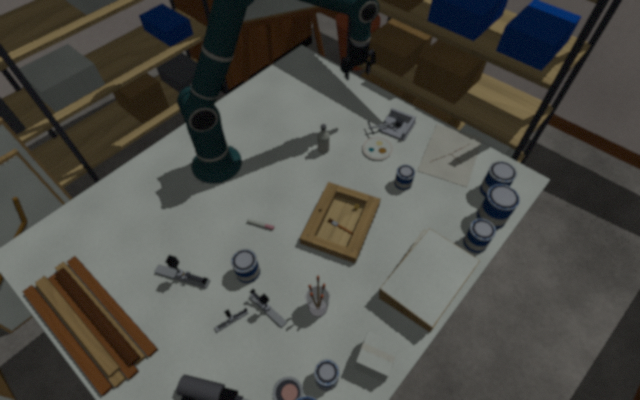

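View pics/top0.png

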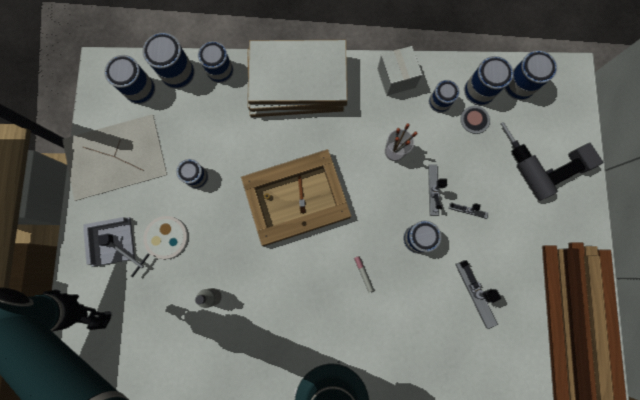

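View pics/wrist0.png

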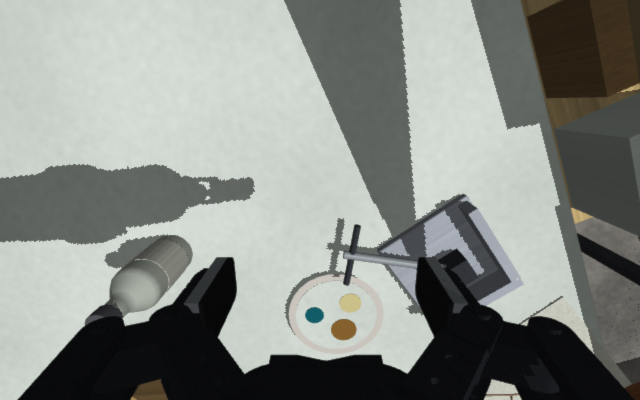

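Run:
```python
from h import *
f=load('top0'); im=f['im'][:,:,::-1]
a=cv2.resize(im[150:340,395:520],None,fx=4,fy=4,interpolation=cv2.INTER_CUBIC)[:600*2]
cv2.imwrite('pics/z1.png',cv2.resize(im[150:230,400:510],None,fx=7,fy=7,interpolation=cv2.INTER_CUBIC))
cv2.imwrite('pics/z2.png',cv2.resize(im[250:335,440:520],None,fx=7,fy=7,interpolation=cv2.INTER_CUBIC))
cv2.imwrite('pics/z3.png',cv2.resize(im[140:255,230:365],None,fx=5,fy=5,interpolation=cv2.INTER_CUBIC))
for u,v in [(320,200),(0,0),(640,0),(320,390)]: print(ray(f,u,v,0))
print(f['K'], -f['R'].T@f['t'])
```

```text
[591.0835915   42.23386354   0.        ]
[1268.85390995 1147.9880266     0.        ]
[ 1294.16739149 -1026.25297772     0.        ]
[34.02463752 33.22308984  0.        ]
[[414.45699353   0.         316.86234039]
 [  0.         414.45699353 203.71014167]
 [  0.           0.           1.        ]] [ 360.09414856   37.78697931 1269.77848547]
```

View pics/z1.png

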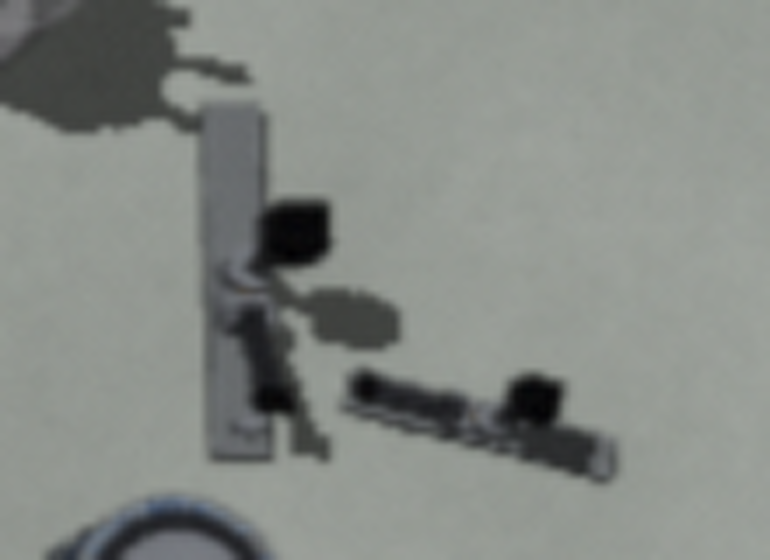

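View pics/z2.png

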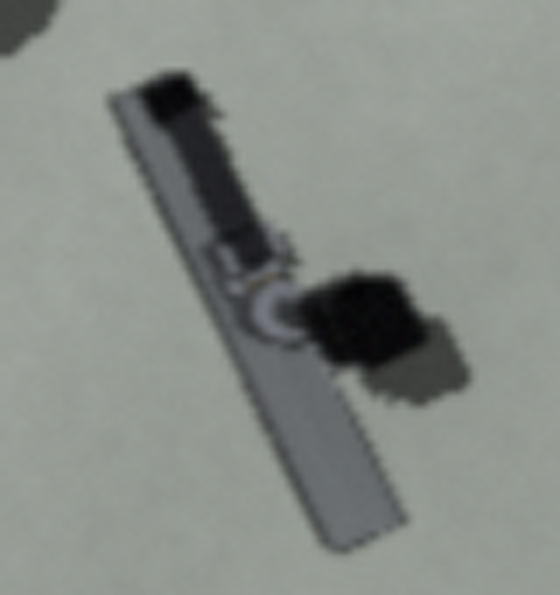

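View pics/z3.png

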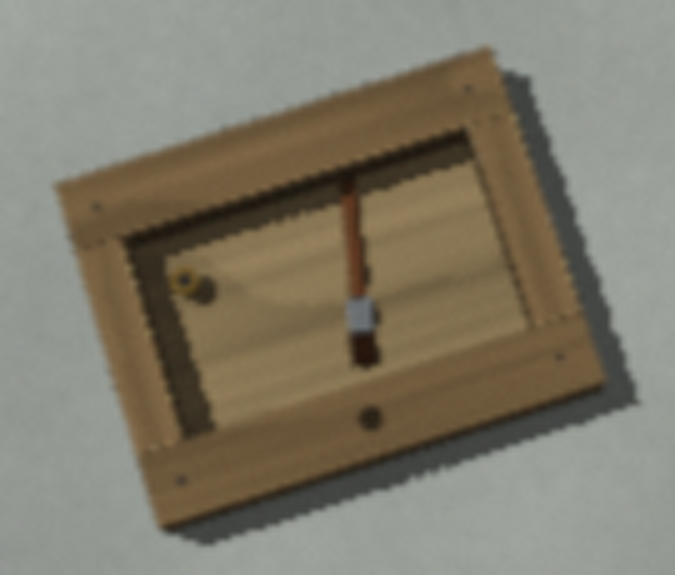

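Run:
```python
from h import *
f=load('top0')
def z1(u,v):return (u/7+400-.43,v/7+150-.43)
P=lambda u,v,z:print((u,v),z,np.round(ray(f,*(z1(u,v)),z),1))
for p in [(198,103),(262,103),(210,458),(272,458)]: P(*p,12)
P(245,295,34) 
P(297,232,115)
P(275,400,60)
print('small');P(345,400,10);P(610,470,10);P(535,400,90)
def z2(u,v):return (u/7+440-.43,v/7+250-.43)
for p in [(110,97),(335,550),(405,520)]: print(ray(f,*z2(*p),12))
def z3(u,v):return (u/5+230-.4,v/5+140-.4)
print('frame')
for p in [(160,528),(603,385),(490,48),(57,185),(371,418),(140,450),(585,318),(180,480),(560,356)]: print(p,np.round(ray(f,*z3(*p),45),1))
print('cup',ray(f,399,150,0),ray(f,410,126,180),ray(f,400,140,180),'tin',ray(f,427,236,95))
```

```text
(198, 103) 12 [ 707.7 -292.9   12. ]
(262, 103) 12 [ 708.1 -321.4   12. ]
(210, 458) 12 [ 547.6 -293.6   12. ]
(272, 458) 12 [ 548.1 -320.7   12. ]
(245, 295) 34 [ 616. -305.   34.]
(297, 232) 115 [ 625.7 -304.5  115. ]
(275, 400) 60 [ 565.6 -309.    60. ]
small
(345, 400) 10 [ 574.6 -354.    10. ]
(610, 470) 10 [ 545.5 -468.4   10. ]
(535, 400) 90 [ 562.3 -407.    90. ]
[ 402.20587693 -366.32511479   12.        ]
[ 216.64241337 -452.54461383   12.        ]
[ 229.27948933 -482.31130136   12.        ]
frame
(160, 528) [444.6 212.2  45. ]
(603, 385) [534.  -48.8  45. ]
(490, 48) [741.7  21.3  45. ]
(57, 185) [651.3 283.2  45. ]
(371, 418) [512.   89.1  45. ]
(140, 450) [490.6 226.   45. ]
(585, 318) [574.4 -37.8  45. ]
(180, 480) [473.1 201.5  45. ]
(560, 356) [551.1 -23.   45. ]
cup [ 756.43263137 -205.95210345    0.        ] [ 769.29977987 -202.73768172  180.        ] [ 728.70704634 -174.59277319  180.        ] tin [ 475.03159725 -262.78609577   95.        ]
```

Call:
step_arm:
  commands:
    - [0,0,0,0,0,-0.0462,0]
    - [0,0,0,0,0,-0.0462,0]
    - [0,0,0,0,0,-0.0462,0]
    - [-0.367,-0.931,0,0,0,0,0]
    - [-0.367,-0.931,0,0,0,0,0]
    - [-0.367,-0.931,0,0,0,0,0]
    - [-0.367,-0.931,0,0,0,0,0]
    - [-0.367,-0.931,0,0,0,0,0]
    - [-0.367,-0.931,0,0,0,0,0]
    - [-0.367,-0.931,0,0,0,0,0]

```text
clock: 1.15
eef_pos: [377.4, 326.8, 231.2]
ee_rot: [0.0, 1.0, -0.0, -0.0]
wrist_force: [0.1, 1.1, 0.6]
gripper_width: 1.0
```

Call:
step_arm:
  commands:
    - [-0.367,-0.931,0,0,0,0,0]
    - [-0.367,-0.931,0,0,0,0,0]
    - [-0.367,-0.931,0,0,0,0,0]
    - [-0.367,-0.931,0,0,0,0,0]
    - [-0.367,-0.931,0,0,0,0,0]
    - [-0.367,-0.931,0,0,0,0,0]
    - [-0.367,-0.931,0,0,0,0,0]
    - [-0.367,-0.931,0,0,0,0,0]
    - [-0.367,-0.931,0,0,0,0,0]
    - [-0.367,-0.931,0,0,0,0,0]

```text
clock: 2.15
eef_pos: [524.0, -45.5, 231.3]
ee_rot: [0.0, 1.0, 0.0, 0.0]
wrist_force: [1.9, 0.3, -0.7]
gripper_width: 1.001
```

Run:
```python
from h import *
f=save('wrist','w1'); print(get_state()['eef_pos']); print(-np.array(f['R']).T@f['t'],f['R'],proj(f,[511,89,45]))
```

```text
[525.82524307 -53.11036747 231.62180469]
[446.35661555 -46.48859747 374.06164743] [[-1.15025723e-03  9.99999263e-01  3.88953715e-04]
 [ 9.53414362e-01  9.79339848e-04  3.01662220e-01]
 [ 3.01661617e-01  7.17823208e-04 -9.53414786e-01]] [451.75230092 165.47839868]
```

View pics/w1.png

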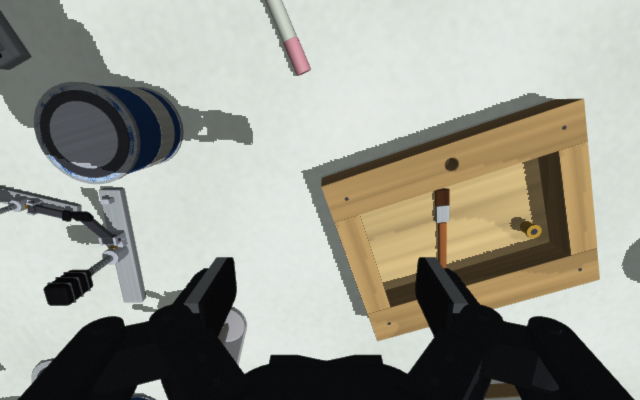

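Run:
```python
from h import *
f=load('w1'); g=cv2.cvtColor(f['im'],cv2.COLOR_RGB2GRAY)
sub=g[150:180,435:470]; m=(sub<95).astype(np.uint8); n,l,s,c=cv2.connectedComponentsWithStats(m)
for i in range(1,n): 
    if s[i,4]>20: print(s[i],c[i]+[435,150],ray(f,*(c[i]+[435,150]),45))
a,b=ray(f,322,185,45),ray(f,585,99,45); print(a,b,np.degrees(np.arctan2(*(b-a)[[1,0]])),np.linalg.norm(b-a))
a,b=ray(f,347,199,45),ray(f,564,128,45); print(a,b,np.degrees(np.arctan2(*(b-a)[[1,0]])),(a+b)/2)
```

```text
[ 10   8  14  13 145] [451.42758621 164.04827586] [509.45029336  88.46077826  45.        ]
[532.75178618 -50.1191521   45.        ] [443.1136861  214.72868266  45.        ] 108.69845766218248 279.6057305578949
[548.74314248 -22.45148323  45.        ] [471.63566667 200.21955094  45.        ] 109.1001647128178 [510.18940458  88.88403386  45.        ]
```

Call:
step_arm:
  commands:
    - [-0.5,-0.86,0,0,0,0,0]
    - [-0.5,-0.86,0,0,0,0,0]
    - [-0.5,-0.86,0,0,0,0,0]
    - [0,-0.86,0,0,0,0,0]
    - [0,-0.86,0,0,0,0,0]
    - [0,0,0,0,0,0,0]

```text
clock: 2.8
eef_pos: [582.1, -222.4, 231.0]
ee_rot: [0.004, 1.0, -0.002, -0.0]
wrist_force: [-0.2, -0.7, 0.1]
gripper_width: 0.997
```

Run:
```python
from h import *
f=save('wrist','w2'); print(get_state()['eef_pos']); print(proj(f,[626,-305,115]))
```

```text
[ 582.61222073 -219.04655581  230.84560163]
[236.70321904 242.51854594]
```

View pics/w2.png

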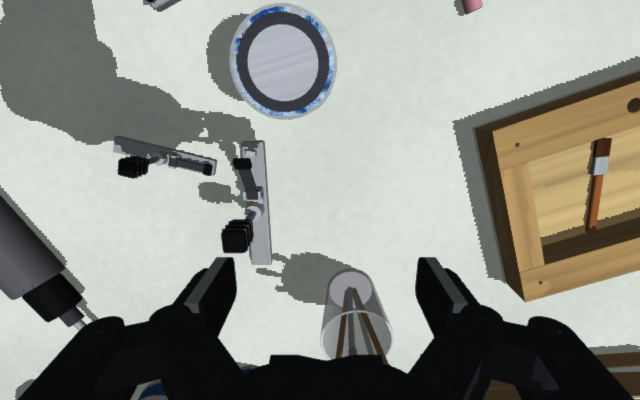

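Run:
```python
from h import *
f=load('w2'); cv2.imwrite('pics/z4.png',cv2.resize(f['im'][130:275,200:300,::-1],None,fx=4,fy=4,interpolation=cv2.INTER_CUBIC))
```

```text
(no output)
```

View pics/z4.png

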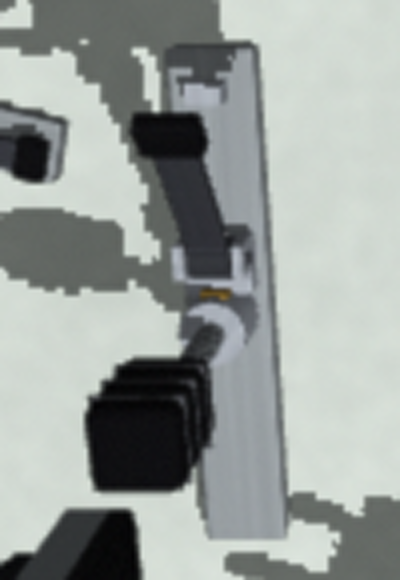

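Run:
```python
from h import *
f=load('w2')
z=lambda u,v,h:ray(f,u/4+200-.4,v/4+130-.4,h)
print(z(140,444,115))
a,b=z(258,47,12),z(287,537,12);c=z(165,47,12);d=z(208,537,12);print(a,b,c,d,np.degrees(np.arctan2(*(b-a)[[1,0]])),(a+b+d+c)/4)
```

```text
[ 624.07646077 -306.73932244  115.        ]
[ 546.90201185 -294.4684489    12.        ] [ 705.00487601 -295.53283093   12.        ] [ 546.72060628 -321.27207345   12.        ] [ 704.86783848 -321.32344813   12.        ] -0.3857215181335547 [ 625.87383315 -308.14920035   12.        ]
```

Call:
step_arm:
  commands:
    - [-0.53,-0.73,0,0,0,0,0]
    - [-0.53,-0.73,0,0,0,0,0]
    - [0,-0.73,0,0,0,0,0]
    - [0,0,0.5,0,0,0,0]
    - [0,0,0,0,0,0,0]

```text
clock: 3.35
eef_pos: [624.6, -302.1, 208.2]
ee_rot: [0.0, 1.0, 0.001, -0.003]
wrist_force: [-0.8, 0.8, -1.0]
gripper_width: 1.0
```

Run:
```python
from h import *
print(get_state()['eef_pos'])
save('scene','s1')
f=load('s1'); cv2.imwrite('pics/z5.png',cv2.resize(f['im'][200:380,130:350,::-1],None,fx=3,fy=3,interpolation=cv2.INTER_CUBIC))
```

```text
[ 624.58212617 -302.07804248  208.16201546]
```

View pics/z5.png

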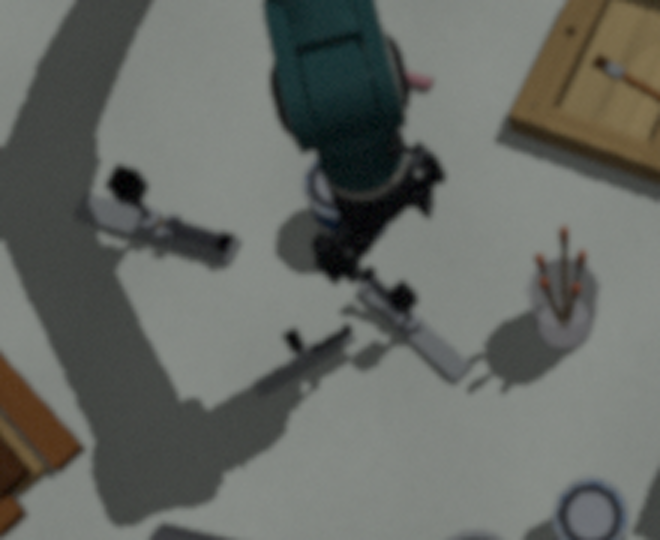

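Call:
step_arm:
  commands:
    - [0,-0.12,0.3,0,0,0,0]
    - [0,0,0.75,0,0,0,0]
    - [0,0,0.75,0,0,0,0]
    - [0,0,0.75,0,0,0,0]
    - [0,0,0.7,0,0,0,0]
    - [0,0,0,0,0,0,0]

```text
clock: 4.0
eef_pos: [623.7, -305.8, 77.1]
ee_rot: [-0.0, 1.0, 0.002, -0.003]
wrist_force: [-1.4, 0.1, -0.7]
gripper_width: 0.996
```

Run:
```python
from h import *
print(get_state()['eef_pos'])
save('wrist','w3')
```

```text
[ 623.7245261  -305.82397023   77.08860817]
```

View pics/w3.png

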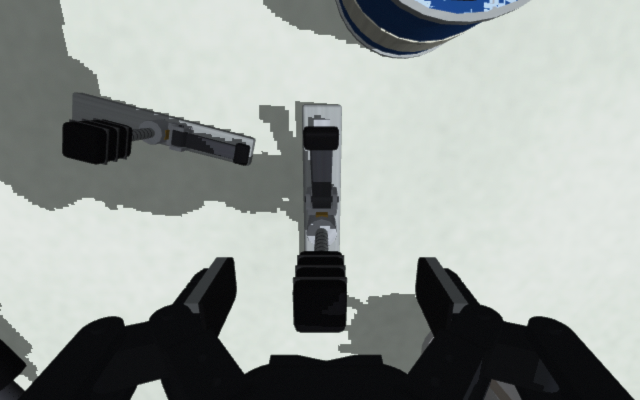

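Call:
step_arm:
  commands:
    - [0,0,0,0,0,0,1]
    - [0,0,0,0,0,0,1]
    - [0,0,0,0,0,0,1]
    - [0,0,0,0,0,0,1]
    - [0,0,0,0,0,0,1]
    - [0,0,0,0,0,0,1]
    - [0,0,0,0,0,0,1]

```text
clock: 4.75
eef_pos: [626.4, -308.5, 81.8]
ee_rot: [0.0, 1.0, -0.0, 0.001]
wrist_force: [1.3, 0.5, 2.8]
gripper_width: 0.245
```

Run:
```python
from h import *
print(get_state()['eef_pos'],get_state()['gripper_width'])
save('wrist','w4')
```

```text
[ 626.44275191 -308.48092114   81.78241776] 0.24524003014912402
```

View pics/w4.png

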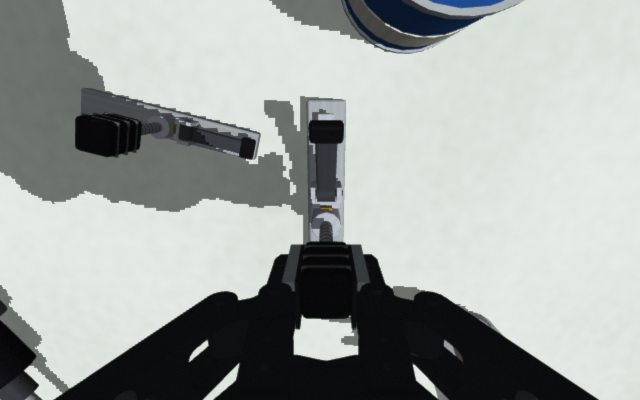

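Call:
step_arm:
  commands:
    - [0,0,-0.3,0,0,0,1]
    - [0,0,-0.7,0,0,0,1]
    - [0,0,-0.8,0,0,0,1]
    - [0,0,-0.8,0,0,0,1]
    - [0,0,-0.8,0,0,0,1]
    - [0,0,-0.8,0,0,0,1]
    - [0,0,-0.4,0,0,0,1]
    - [0,0,0,0,0,0,1]

```text
clock: 5.6
eef_pos: [626.8, -309.0, 268.0]
ee_rot: [0.0, 1.0, -0.001, 0.002]
wrist_force: [-0.1, 0.1, -1.9]
gripper_width: 0.25
```

Call:
step_arm:
  commands:
    - [0,0,0,0,0,0.0393,1]
    - [0,0,0,0,0,0.0393,1]
    - [0,0,0,0,0,0.0393,1]
    - [0,0,0,0,0,0.0393,1]
    - [0,0,0,0,0,0.0393,1]
    - [0,0,0,0,0,0.0393,1]
    - [0,0,0,0,0,0.0393,1]
    - [0,0,0,0,0,0.0393,1]
    - [0,0,0,0,0,0.0393,1]
    - [0,0,0,0,0,0.0393,1]

```text
clock: 6.6
eef_pos: [624.9, -307.8, 262.5]
ee_rot: [0.581, 0.814, -0.001, -0.002]
wrist_force: [-0.2, 0.2, -1.9]
gripper_width: 0.249
```

Run:
```python
from h import *
from scipy.spatial.transform import Rotation as Ro
s=get_state();R=Ro.from_quat(s['ee_rot']).as_matrix(); print(s['eef_pos'],s['gripper_width'],R,R.T@(np.array([510,89,270])-s['eef_pos']))
save('wrist','w5');save('scene','s5')
f=load('s5'); cv2.imwrite('pics/z6.png',cv2.resize(f['im'][150:350,180:400,::-1],None,fx=3,fy=3,interpolation=cv2.INTER_CUBIC))
```

```text
[ 624.88295003 -307.80133388  262.48307957] 0.24906709726356752 [[-0.32441598  0.94590589 -0.00403987]
 [ 0.94591078  0.32442374  0.00142402]
 [ 0.00265762 -0.00335939 -0.99999083]] [412.62850228  20.03806159  -6.48768549]
```

View pics/w5.png

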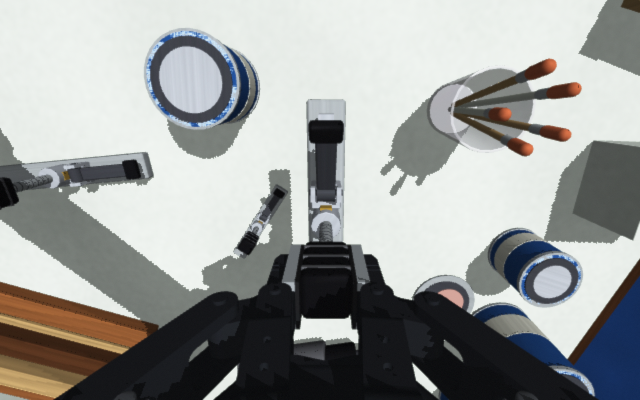

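View pics/z6.png

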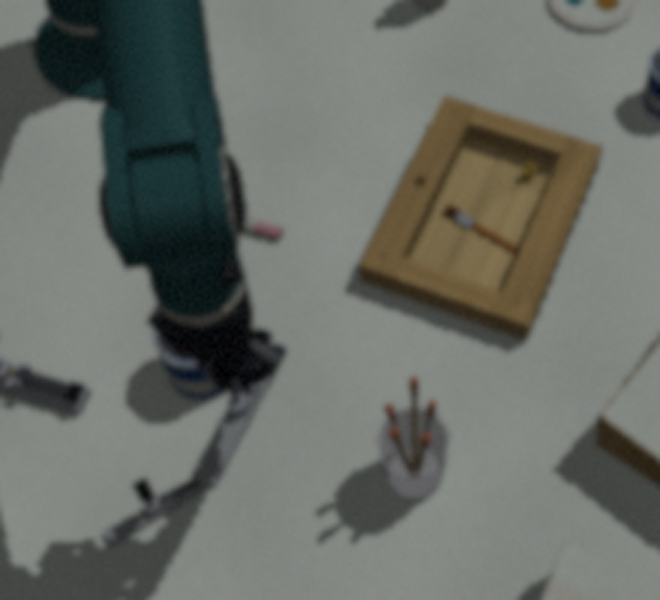

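Call:
step_arm:
  commands:
    - [0.5,0,0,0,0,0,1]
    - [0.93,0.05,0,0,0,0,1]
    - [0.93,0.05,0,0,0,0,1]
    - [0.93,0.05,0,0,0,0,1]
    - [0.93,0.05,0,0,0,0,1]
    - [0.93,0.05,0,0,0,0,1]
    - [0.93,0.05,0,0,0,0,1]
    - [0.93,0.05,0,0,0,0,1]
    - [0.93,0.05,0,0,0,0,1]
    - [0.93,0.05,0,0,0,0,1]

```text
clock: 7.7
eef_pos: [524.7, 33.9, 264.3]
ee_rot: [0.578, 0.816, -0.001, -0.0]
wrist_force: [0.4, 1.0, -2.6]
gripper_width: 0.243
```

Call:
step_arm:
  commands:
    - [0.93,0.05,0,0,0,0,1]
    - [0.51,0.0,0,0,0,0,1]
    - [0,0,0,0,0,0,1]
    - [0,0,0,0,0,0,1]

```text
clock: 8.1
eef_pos: [508.5, 87.4, 264.6]
ee_rot: [0.578, 0.816, -0.001, -0.0]
wrist_force: [0.2, -1.2, -2.2]
gripper_width: 0.25
```

Run:
```python
from h import *
from scipy.spatial.transform import Rotation as Ro
for i in range(1):
  s=get_state();R=Ro.from_quat(s['ee_rot']).as_matrix(); print(s['eef_pos'],s['gripper_width'],R.T@(np.array([510,89,270])-s['eef_pos']))
save('wrist','w6');save('top','t6');print(get_state()['eef_pos']);save('scene','s6');print(get_state()['eef_pos'])
f=load('t6'); cv2.imwrite('pics/z7.png',cv2.resize(f['im'][140:255,230:365,::-1],None,fx=5,fy=5,interpolation=cv2.INTER_CUBIC))
```

```text
[508.49835607  87.39754247 264.62077934] 0.25015517435912304 [ 1.00956498  1.94195002 -5.38223264]
[509.05058837  86.18693787 264.93399403]
[509.14732523  86.09912015 265.02185782]
```

View pics/w6.png

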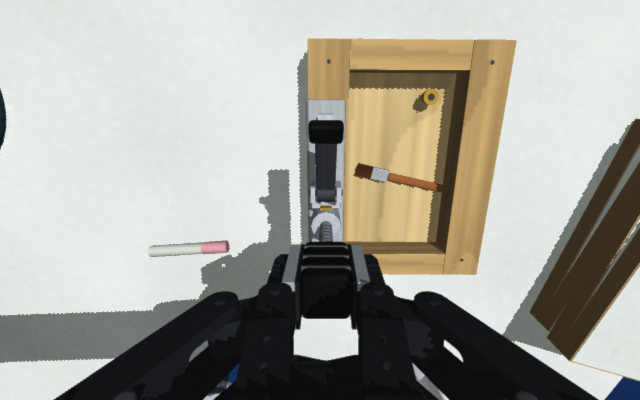

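View pics/z7.png

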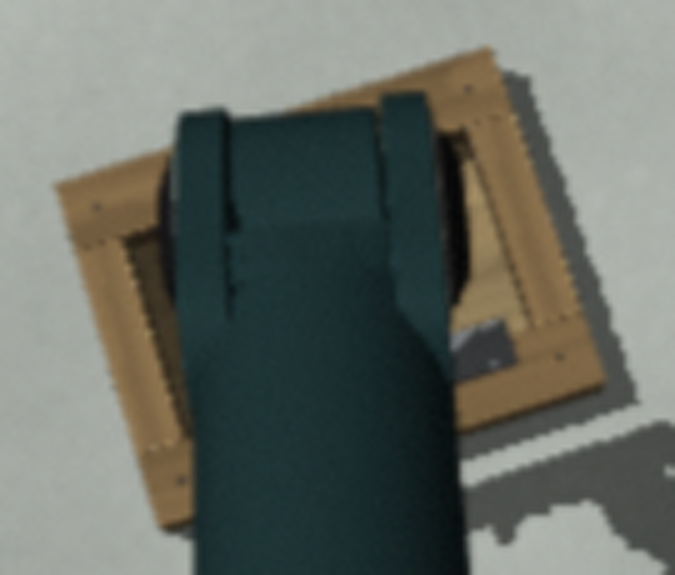

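```bash
cat > m.py <<'E'
from h import *
E
python3 - <<'E'
from h import *
f=load('w6')
cv2.imwrite('pics/z8.png',cv2.resize(f['im'][30:250,280:380,::-1],None,fx=3.5,fy=3.5,interpolation=cv2.INTER_CUBIC)[:770])
im=cv2.resize(f['im'][30:190,290:370,::-1],None,fx=5,fy=5,interpolation=cv2.INTER_CUBIC);cv2.imwrite('pics/z8.png',cv2.resize(im,(400,800))[:600])
c=-f['R'].T@f['t'];print(c,f['R'])
E
```

```text
[482.77744465 159.56581979 407.36750669] [[ 0.9427045   0.33362193 -0.00215085]
 [ 0.31859014 -0.8982785   0.30264841]
 [ 0.09903809 -0.28599326 -0.95309984]]
```

View pics/z8.png

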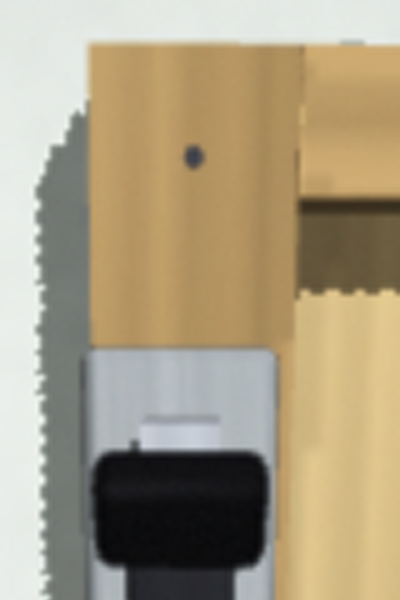

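Run:
```python
from h import *
f=load('w6')
z=lambda u,v,h:ray(f,u/5+290-.4,v/5+30-.4,h)
c=z(89,45,45);o2=z(92,340,45);i1=z(303,50,45);i2=z(293,340,45);s=z(194,157,45)
print('corner',c,'o2',o2,'in',i1,i2,'screw',s)
d=np.array([-.324,.946,0]);n=np.array([.946,.324,0])
w1=np.array([471.64,200.22,45]);hw=np.array([509.8,88.7,45])
print('across outer',c@n,o2@n,'inner',i1@n,i2@n,'screw',s@n,'hole via screw',s-117.8*d, 'via corner', c+22.5*n-140*d)
for zt in (190,196,202):
  a,b=z(91,350,zt),z(277,350,zt); print(zt,a,b,np.linalg.norm(a-b),'foot',(a+b)/2-80*d, ((a+b)/2-80*d)@n)
print(np.array([510,89,0])@n)
```

```text
corner [443.05201404 212.45819575  45.        ] o2 [462.30985439 156.9230825   45.        ] in [485.72290258 226.53875359  45.        ] [504.23507515 171.75915073  45.        ] screw [471.08362582 199.47509827  45.        ]
across outer 487.96366070917963 488.18820098190554 inner 532.8924220042924 532.6563459282271 screw 510.27504186548083 hole via screw [509.25082582  88.03629827  45.        ] via corner [509.69701404  87.30819575  45.        ]
190 [470.775452   156.73865819 190.        ] [494.09116521 164.98971202 190.        ] 24.732617567546587 foot [508.3533086  85.1841851 190.       ] 508.50190591313157
196 [471.10674326 156.81669639 196.        ] [493.77887233 164.83999621 196.        ] 24.04992258859595 foot [508.3628078  85.1483463 196.       ] 508.49928037822275
202 [471.43803453 156.89473459 202.        ] [493.46657946 164.69028039 202.        ] 23.367227609645354 foot [508.37230699  85.11250749 202.        ] 508.4966548433139
511.296
```

Call:
step_arm:
  commands:
    - [0.075,0.045,0.3,0,0,0,1]
    - [0,0,0.8,0,0,0,1]
    - [0,0,0.8,0,0,0,1]
    - [0,0,0.7,0,0,0,1]
    - [0,0,0.3,0,0,0,1]
    - [0,0,0,0,0,0,1]
    - [0,0,0,0,0,0,1]

```text
clock: 8.95
eef_pos: [510.5, 90.8, 149.9]
ee_rot: [0.579, 0.815, 0.0, 0.0]
wrist_force: [0.3, -0.3, -1.1]
gripper_width: 0.247
```

Run:
```python
from h import *
f=save('wrist','w7');save('scene','s7')
f=load('w7')
im=cv2.resize(f['im'][30:150,290:370,::-1],None,fx=5,fy=5,interpolation=cv2.INTER_CUBIC);cv2.imwrite('pics/z9.png',im)
f=load('s7'); cv2.imwrite('pics/z10.png',cv2.resize(f['im'][150:280,260:420,::-1],None,fx=4,fy=4,interpolation=cv2.INTER_CUBIC))
```

```text
(no output)
```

View pics/w7.png

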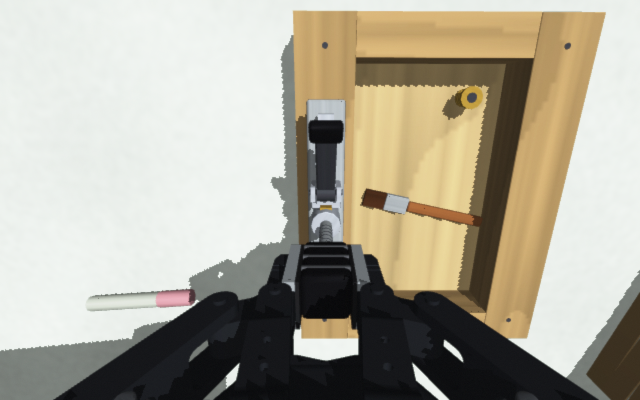

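View pics/z9.png

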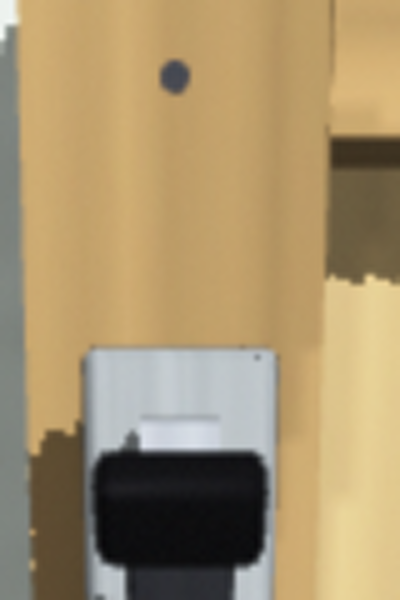

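View pics/z10.png

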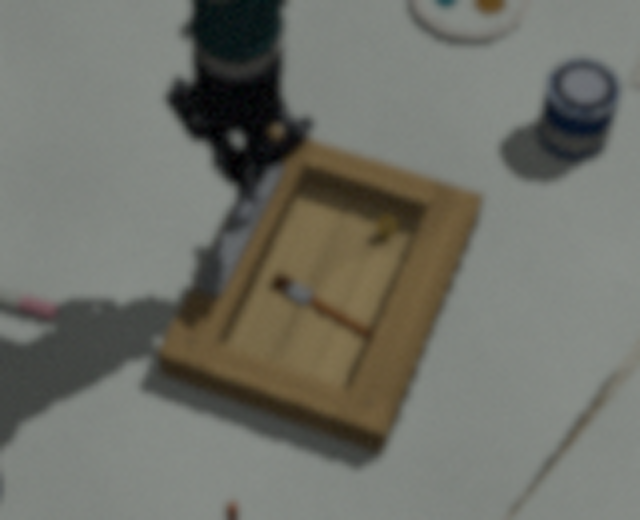

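```bash
cat > m.py <<'E'
from h import *
def rep(name,screw,outer,inner,bl,br,zt):
  f=load(name)
  z=lambda p,h:ray(f,p[0]/5+290-.4,p[1]/5+30-.4,h)
  d=np.array([-.324,.946,0]);n=np.array([.946,.324,0])
  s=z(screw,45);o=z(outer,45);i=z(inner,45);a=z(bl,zt);b=z(br,zt)
  m=(a+b)/2-80*d
  print('across: rail',o@n,i@n,(o@n+i@n)/2,'screw',s@n,'beam',m@n,'w',np.linalg.norm(a-b),'along: screw-117.8',s@d-117.8,'foot',m@d,'tool delta x',s@d-117.8-m@d,'y',(o@n+i@n)/2-m@n)
E
python3 - <<'E'
from m import *
for zt in (75,82,88):rep('w7',(175,76),(27,350),(323,300),(88,350),(277,350),zt)
for zt in (185,200):rep('w6',(194,157),(92,340),(293,340),(91,350),(277,350),zt)
print(get_state()['eef_pos'])
E
```

```text
across: rail 488.2180879965585 532.8072574108023 510.51267270368044 screw 510.41817350494415 beam 511.71714843228153 w 25.162050071151082 along: screw-117.8 -81.60890007145647 foot -81.56012628843604 tool delta x -0.04877378302043667 y -1.2044757286010963
across: rail 488.2180879965585 532.8072574108023 510.51267270368044 screw 510.41817350494415 beam 511.70435496399176 w 24.352719123571973 along: screw-117.8 -81.60890007145647 foot -81.60495691400521 tool delta x -0.003943157451260504 y -1.1916822603113246
across: rail 488.2180879965585 532.8072574108023 510.51267270368044 screw 510.41817350494415 beam 511.69338913402913 w 23.659006882789818 along: screw-117.8 -81.60890007145647 foot -81.64338316449309 tool delta x 0.0344830930366129 y -1.1807164303486957
across: rail 488.18820098190554 532.6563459282271 510.4222734550663 screw 510.27504186548083 beam 508.504093858889 w 25.30153005000547 along: screw-117.8 -81.72765180465944 foot -84.09141517088703 tool delta x 2.3637633662275874 y 1.9181795961773105
across: rail 488.18820098190554 532.6563459282271 510.4222734550663 screw 510.27504186548083 beam 508.4975300216168 w 23.59479260262888 along: screw-117.8 -81.72765180465944 foot -84.18386829485144 tool delta x 2.4562164901919914 y 1.924743433449521
[510.8720584   91.09024545 150.60219194]
```

Call:
step_arm:
  commands:
    - [0,-0.03,0.2,0,0,0,1]
    - [0,0,0.2,0,0,0,1]
    - [0,0,0.15,0,0,0,1]
    - [0,0,0,0,0,0,1]
    - [0,0,0,0,0,0,1]

```text
clock: 9.55
eef_pos: [508.4, 90.5, 127.0]
ee_rot: [0.579, 0.815, -0.0, -0.0]
wrist_force: [-0.7, 0.4, -1.8]
gripper_width: 0.245
```

Call:
step_arm:
  commands:
    - [0,0,0.1,0,0,0,1]
    - [0,0,0.1,0,0,0,1]
    - [0,0,0,0,0,0,1]

```text
clock: 9.85
eef_pos: [508.7, 90.5, 119.0]
ee_rot: [0.579, 0.815, 0.0, 0.0]
wrist_force: [0.6, 0.2, -1.7]
gripper_width: 0.252
```

Run:
```python
from m import *
save('wrist','w8')
f=load('w8')
im=cv2.resize(f['im'][0:120,290:370,::-1],None,fx=5,fy=5,interpolation=cv2.INTER_CUBIC);cv2.imwrite('pics/z11.png',im)
```

```text
(no output)
```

View pics/w8.png

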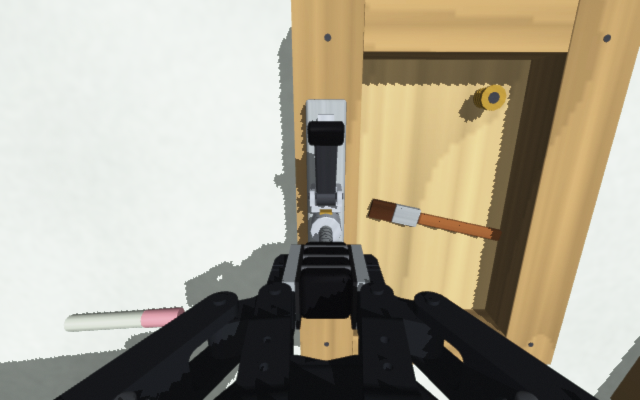

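View pics/z11.png

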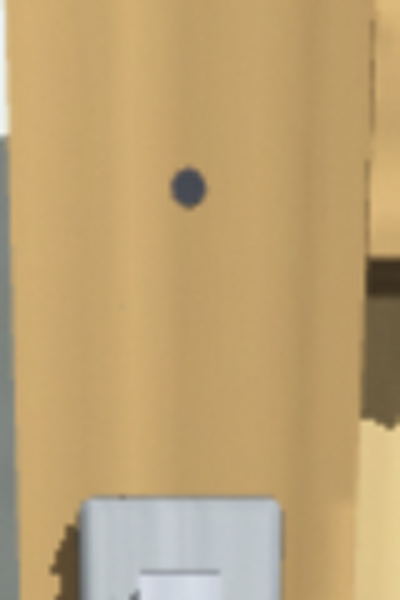

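Run:
```python
from m import *
for zt in (57,62):rep('w8',(188,187-150),(18,495-150),(357,495-150),(82,497-150),(281,497-150),zt)
```

```text
across: rail 488.08405187066944 532.9950737991678 510.5395628349186 screw 510.28513430556177 beam 509.7427052973906 w 24.91564670819874 along: screw-117.8 -81.6575300420671 foot -80.89684402780544 tool delta x -0.7606860142616512 y 0.7968575375280125
across: rail 488.08405187066944 532.9950737991678 510.5395628349186 screw 510.28513430556177 beam 509.74067584413 w 24.307304068580812 along: screw-117.8 -81.6575300420671 foot -80.93825672338313 tool delta x -0.7192733186839604 y 0.7988869907886169
```

Call:
step_arm:
  commands:
    - [-0.018,0.02,0.05,0,0,0,1]
    - [0,0,0.05,0,0,0,1]
    - [0,0,0.05,0,0,0,1]
    - [0,0,0,0,0,0,1]

```text
clock: 10.3
eef_pos: [509.5, 90.2, 112.9]
ee_rot: [0.579, 0.815, -0.0, 0.0]
wrist_force: [-0.1, 0.0, -2.3]
gripper_width: 0.25
```

Call:
step_arm:
  commands:
    - [0,0,0.05,0,0,0,1]
    - [0,0,0.05,0,0,0,1]
    - [0,0,0.05,0,0,0,1]
    - [0,0,0,0,0,0,1]

```text
clock: 10.7
eef_pos: [509.8, 90.1, 107.0]
ee_rot: [0.579, 0.815, 0.0, 0.0]
wrist_force: [-0.6, 0.6, -2.1]
gripper_width: 0.25
```

Call:
step_arm:
  commands:
    - [0,0,0.05,0,0,0,1]
    - [0,0,0.05,0,0,0,1]
    - [0,0,0.05,0,0,0,1]
    - [0,0,0,0,0,0,1]

```text
clock: 11.1
eef_pos: [509.7, 90.1, 101.0]
ee_rot: [0.579, 0.815, -0.0, 0.0]
wrist_force: [-0.2, 1.5, -1.4]
gripper_width: 0.249
```

Run:
```python
from m import *
print(get_state()['wrist_force'])
save('wrist','w9');save('scene','s9')
f=load('s9'); cv2.imwrite('pics/z12.png',cv2.resize(f['im'][150:280,260:420,::-1],None,fx=4,fy=4,interpolation=cv2.INTER_CUBIC))
```

```text
[-0.21971886  1.52762013 -1.44549318]
```

View pics/w9.png

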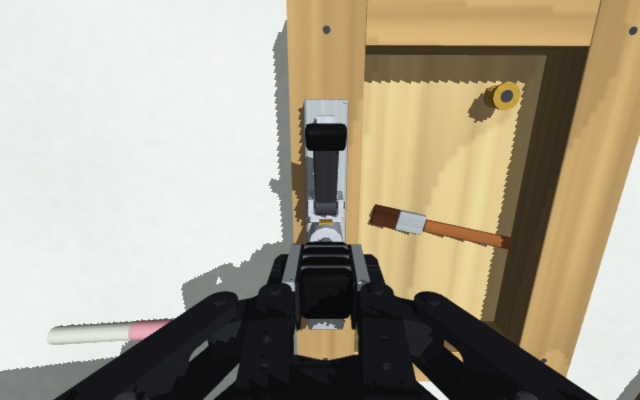

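View pics/z12.png

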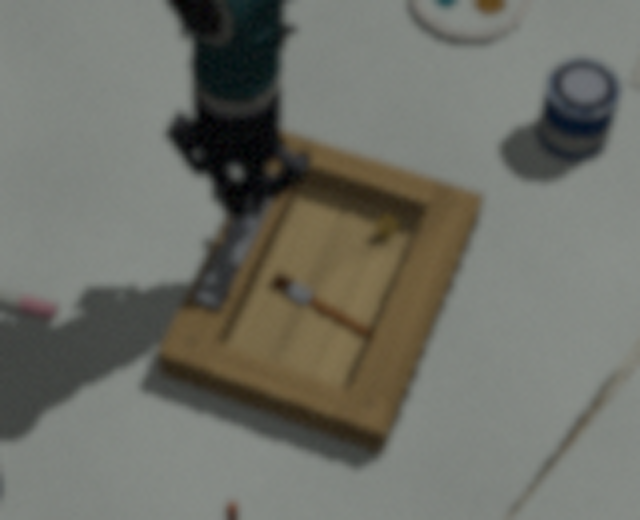

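Call:
step_arm:
  commands:
    - [0,0,0.04,0,0,0,1]
    - [0,0,0.04,0,0,0,1]
    - [0,0,0,0,0,0,1]

```text
clock: 11.5
eef_pos: [510.0, 90.1, 99.8]
ee_rot: [0.579, 0.815, 0.001, -0.0]
wrist_force: [-4.4, -0.5, 17.0]
gripper_width: 0.247
```

Call:
step_arm:
  commands:
    - [0,0,0.04,0,0,0,1]
    - [0,0,0.04,0,0,0,1]
    - [0,0,0,0,0,0,1]

```text
clock: 11.8
eef_pos: [510.5, 90.1, 99.3]
ee_rot: [0.579, 0.815, 0.001, -0.001]
wrist_force: [-12.2, -1.8, 43.6]
gripper_width: 0.251
```

Call:
step_arm:
  commands:
    - [0,0,-0.04,0,0,0,1]
    - [0,0,0,0,0,0,1]
    - [0,0,0,0,0,0,1]

```text
clock: 12.1
eef_pos: [510.3, 90.0, 99.5]
ee_rot: [0.579, 0.815, 0.001, -0.0]
wrist_force: [-7.1, -2.3, 30.4]
gripper_width: 0.251
```

Run:
```python
from m import *
print(get_state()['wrist_force'],get_state()['eef_pos'])
save('wrist','w10')
f=load('w10')
im=cv2.resize(f['im'][0:240,280:380,::-1],None,fx=5,fy=5,interpolation=cv2.INTER_CUBIC);cv2.imwrite('pics/z13.png',cv2.resize(im,(250*1,600)))
```

```text
[-7.10743756 -2.33766892 30.39995111] [510.25331511  89.95215177  99.54909944]
```

View pics/w10.png

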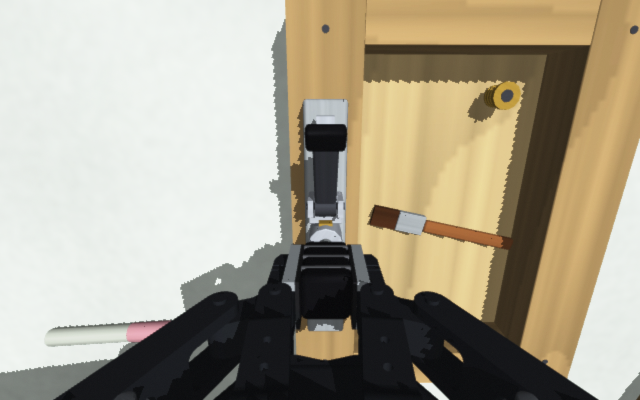

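Call:
step_arm:
  commands:
    - [0,0,-0.04,0,0,0,1]
    - [0,0,-0.03,0,0,0,1]
    - [0,0,0,0,0,0,1]
    - [0,0,0,0,0,0,1]

```text
clock: 12.55
eef_pos: [509.8, 90.0, 100.1]
ee_rot: [0.579, 0.815, 0.0, 0.0]
wrist_force: [-2.7, -0.8, 9.8]
gripper_width: 0.25
```

Call:
step_arm:
  commands:
    - [0,0,-0.01,0,0,0,0]
    - [0,0,0,0,0,0,0]
    - [0,0,0,0,0,0,0]
    - [0,0,0,0,0,0,0]
    - [0,0,0,0,0,0,0]

```text
clock: 13.05
eef_pos: [509.5, 90.2, 99.5]
ee_rot: [0.579, 0.815, -0.0, -0.0]
wrist_force: [0.9, -0.3, -0.3]
gripper_width: 1.004
```

Run:
```python
from m import *
print(get_state()['wrist_force'],get_state()['eef_pos'])
save('wrist','w11')
```

```text
[ 0.90556221 -0.31329386 -0.26645066] [509.54691224  90.19133436  99.53221625]
```

View pics/w11.png

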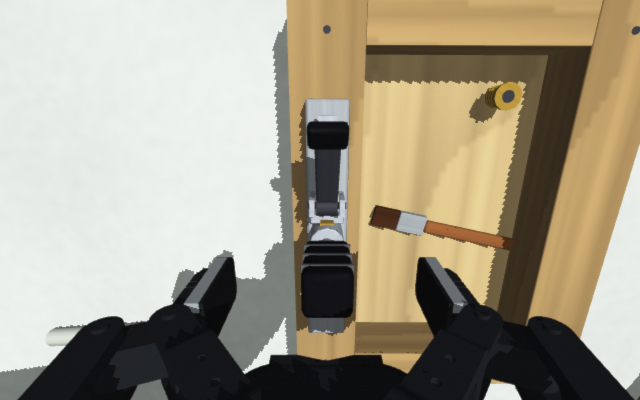

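Call:
step_arm:
  commands:
    - [0,0,-0.5,0,0,0,0]
    - [0,0,-0.8,0,0,0,0]
    - [0,0,-0.7,0,0,0,0]
    - [0.6,0,0,0,0,0,1]
    - [0.6,0,0,0,0,0,1]
    - [0.5,0,0,0,0,0,1]
    - [0,0,0,0,0,0,1]
    - [0,0,0,0,0,0,1]
    - [0,0,0,0,0,0,1]

```text
clock: 14.0
eef_pos: [487.5, 153.2, 179.7]
ee_rot: [0.58, 0.815, -0.0, 0.0]
wrist_force: [-0.7, 0.0, 0.2]
gripper_width: 0.003
```

Run:
```python
from m import *
from scipy.spatial.transform import Rotation as Ro
s=get_state();R=Ro.from_quat(s['ee_rot']).as_matrix();h=np.array([510,88.5,75]);p=h+70*np.array([-.324,.946,0])
print(s['eef_pos'],s['gripper_width'],p,R.T@(p-s['eef_pos']))
save('wrist','w12');save('scene','s12')
f=load('s12'); cv2.imwrite('pics/z14.png',cv2.resize(f['im'][150:280,260:420,::-1],None,fx=4,fy=4,interpolation=cv2.INTER_CUBIC))
```

```text
[487.54927826 153.18549979 179.6812281 ] 0.0031934285014158185 [487.32 154.72  75.  ] [  1.58621288   0.28363436 104.68032411]
```

View pics/w12.png

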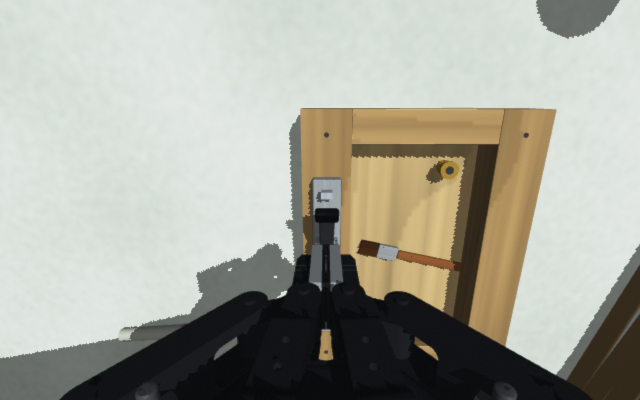

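View pics/z14.png

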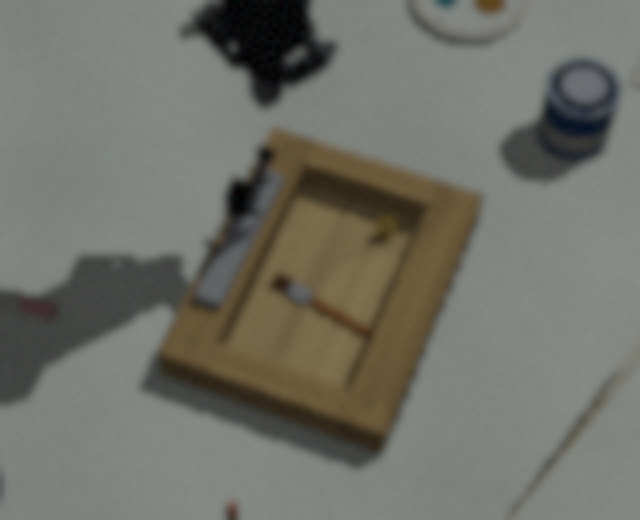

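Run:
```python
from m import *
f=load('w12');n=np.array([.946,.324,0]);d=np.array([-.324,.946,0])
for zt in (105,110): 
  p=ray(f,327,213,zt);print(p,p@d+81.5,p@n)
a,b=ray(f,313.5,178.5,57),ray(f,341,178.5,57);print(((a+b)/2)@d+81.5,((a+b)/2)@n,np.linalg.norm(a-b))
```

```text
[488.80676822 151.26688192 105.        ] 66.22507739097499 511.4216724774915
[488.1900948  152.97137607 110.        ] 68.03733104276652 511.39055552735897
80.94228934743587 511.7122580977802 24.086684428911003
```

Call:
step_arm:
  commands:
    - [0,0,0.8,0,0,0,1]
    - [0,0,0.6,0,0,0,1]
    - [0,0,0.3,0,0,0,1]
    - [0,0,0.2,0,0,0,1]
    - [0,0,0.2,0,0,0,1]
    - [0,0,0,0,0,0,1]

```text
clock: 14.7
eef_pos: [487.5, 154.5, 95.6]
ee_rot: [0.579, 0.815, 0.0, 0.0]
wrist_force: [-0.8, 0.3, 0.2]
gripper_width: -0.004
```

Call:
step_arm:
  commands:
    - [0,0,0.1,0,0,0,1]
    - [0,0,0.1,0,0,0,1]
    - [0,0,0.1,0,0,0,1]
    - [0,0,0.1,0,0,0,1]
    - [0,0,0,0,0,0,1]

```text
clock: 15.2
eef_pos: [487.1, 154.1, 79.2]
ee_rot: [0.579, 0.815, -0.0, 0.0]
wrist_force: [-0.4, 0.0, -0.1]
gripper_width: 0.0
```

Run:
```python
from m import *
save('wrist','w13');save('scene','s13')
f=load('s13'); cv2.imwrite('pics/z15.png',cv2.resize(f['im'][150:280,260:420,::-1],None,fx=4,fy=4,interpolation=cv2.INTER_CUBIC))
```

```text
(no output)
```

View pics/w13.png

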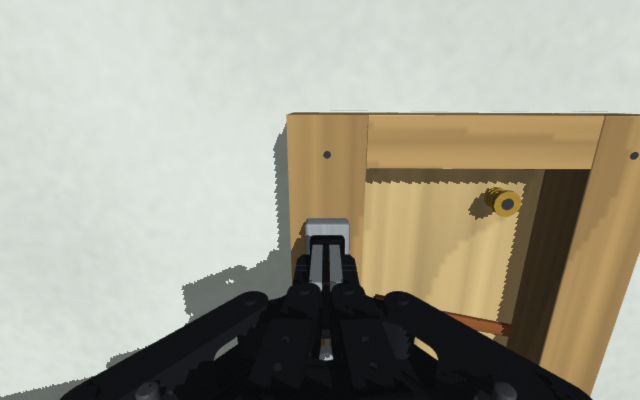

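View pics/z15.png

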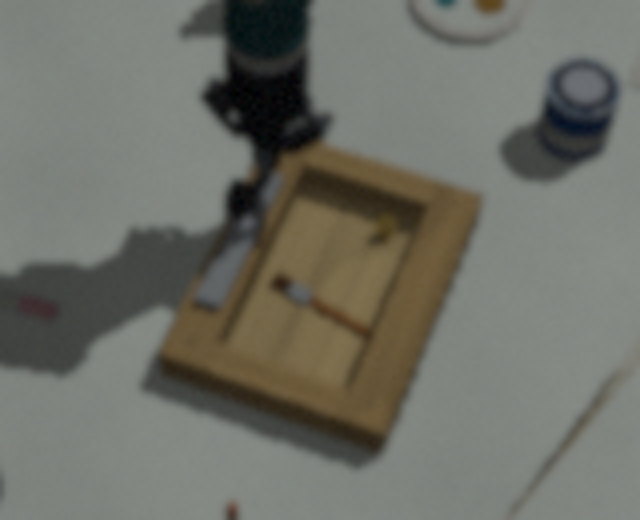

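Fingers are on the pad (pad around (327,240)) and it seems to follow; I keep pressing down.

Call:
step_arm:
  commands:
    - [0,0,0.06,0,0,0,1]
    - [0,0,0.06,0,0,0,1]
    - [0,0,0,0,0,0,1]

```text
clock: 15.6
eef_pos: [487.0, 154.2, 74.8]
ee_rot: [0.579, 0.815, -0.0, -0.0]
wrist_force: [-0.5, -0.3, 2.8]
gripper_width: 0.001
```

Call:
step_arm:
  commands:
    - [0,0,0.04,0,0,0,1]
    - [0,0,0.04,0,0,0,1]
    - [0,0,0,0,0,0,1]

```text
clock: 15.9
eef_pos: [487.5, 154.5, 73.5]
ee_rot: [0.579, 0.815, 0.001, -0.001]
wrist_force: [-6.3, -2.2, 22.8]
gripper_width: -0.002
```

Call:
step_arm:
  commands:
    - [0,0,0,0,0,0,1]
    - [0,0,0,0,0,0,1]
    - [0,0,-0.1,0,0,0,1]
    - [0,0,-0.5,0,0,0,1]
    - [0,0,-0.9,0,0,0,1]
    - [0,0,-0.9,0,0,0,1]
    - [-0.9,0,-0.9,0,0,0,1]
    - [-0.9,0,0,0,0,0,1]
    - [-0.6,0,0,0,0,0,1]
    - [0,0,0,0,0,0,1]

```text
clock: 16.9
eef_pos: [519.5, 60.3, 203.4]
ee_rot: [0.582, 0.814, -0.0, 0.001]
wrist_force: [-0.0, 0.6, -0.1]
gripper_width: -0.002
```

Run:
```python
from m import *
print(get_state()['eef_pos'])
save('wrist','w14');save('scene','s14')
f=load('s14'); cv2.imwrite('pics/z16.png',cv2.resize(f['im'][150:280,260:420,::-1],None,fx=4,fy=4,interpolation=cv2.INTER_CUBIC))
```

```text
[519.52755521  60.31241214 203.44538341]
```

View pics/w14.png

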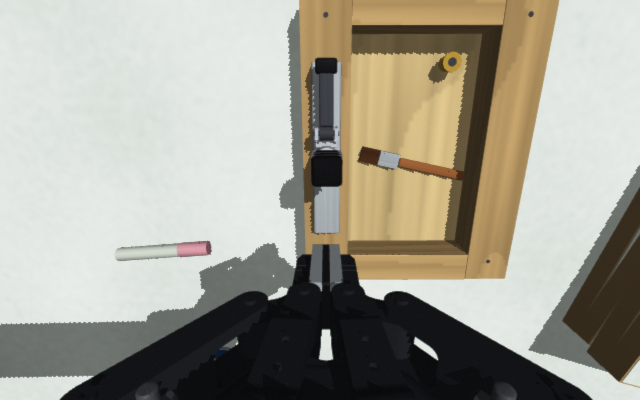

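View pics/z16.png

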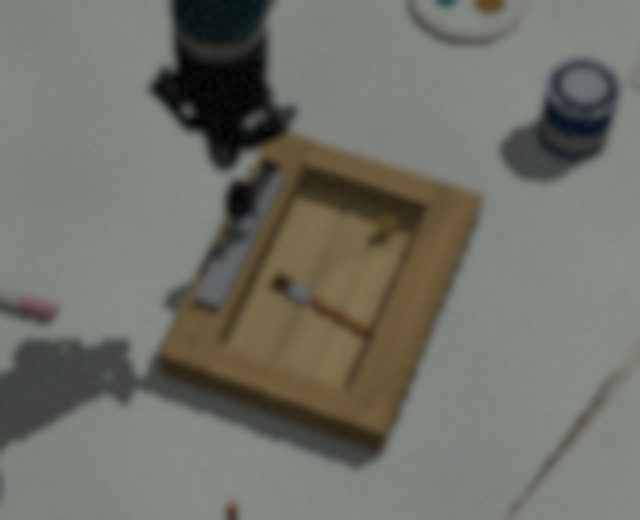

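Run:
```python
from m import *
f=load('w14');n=np.array([.946,.324,0]);d=np.array([-.324,.946,0])
cv2.imwrite('pics/z17.png',cv2.resize(f['im'][50:245,295:360,::-1],None,fx=3,fy=3,interpolation=cv2.INTER_CUBIC))
c=lambda u,v,z:(lambda p:np.round([p@d+81.5,p@n-510.5],1))(ray(f,u,v,z))
print('beam ends',c(327,58.5,57),c(327,233,57))
for z in(133,137,141): print('handle',z,c(327,168.5,z),c(312,168,z),c(342,168,z))
for z in(74,77,82):print('pad top edges',c(327,58,z),c(327,73,z))
```

```text
beam ends [81.7  1.2] [-79.7   1.6]
handle 133 [2.4 1.1] [ 2.8 -9.4] [ 2.8 11.5]
handle 137 [3.2 1. ] [ 3.6 -9.2] [ 3.6 11.3]
handle 141 [4.1 1. ] [ 4.4 -9. ] [ 4.4 11.1]
pad top edges [80.   1.1] [68.9  1.2]
pad top edges [79.7  1.1] [68.6  1.2]
pad top edges [79.1  1.1] [68.2  1.1]
```

View pics/z17.png

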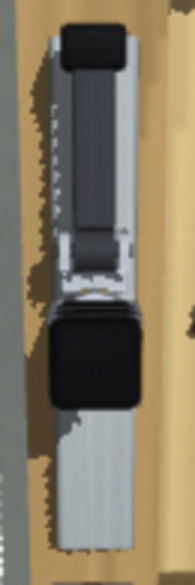

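```bash
python3 -c "
from cell import *
print(finish_job()); print(get_state()['clock'])"
```

```text
the job is handed in; nothing more can be done
None
the job is handed in; nothing more can be done
```

I measured the hole with the 160 mm gauge, the middle-sized of the three, and handed the job in at about 17 s. The hand-in gave no verdict.

**What I did:** I gripped the gauge by its handle, turned it along the rail and stood it over the hole. I lowered the rod until it hit a firm stop, with the wrist force rising from about 0 to 17 N, then 44 N. I let the force down to about 10 N and released the handle with the lever still up. Then I pressed the lever pad down with shut fingers to its stop (23 N at z of about 74 mm) and moved the arm clear.

**Last checks, from the wrist camera:**
- **Position:** the beam lies along the rail, and its centre is about 1.7 mm from the hole's centre, inside the 5 mm limit.
- **Lever:** the pad lies 68–79 mm from the rod's axis, which matches the lever lying flat.
- **Bystanders:** the ones in view (marker, flat brush, insert) looked undisturbed. I did not measure any bystander, and the arm touched none that I saw.

**Less certain:**
- **Rod depth:** I only inferred it, from the firm stop and about 20 mm of rod travel. The force showed no clear sign of when the beam landed on the rail; I saw that only in the picture.
- **Force:** the 44 N peak at the rod's stop was more than needed, because I sent a second downward step before reading the first. It was a wrist reading through the fingers, well under that 120 N limit, but above the 40 N set for the arm and gripper body, which I don't believe touched anything.
- **Handle:** its top read about 2 mm further along the rail than the beam's centre. This depends on the height I assumed and is within camera error.

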